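# Line up a plaster mould half under the drill

### The job

The plaster mould half on the drill stand's board needs a hole for its fourth locating key. Slide it along the board, flat and without lifting it, until the pencilled cross sits right under the drill bit (within about 5 mm), and let go of it. Then, with the mould left in place, pull the feed lever right down to its stop to see that the bit comes down on the cross, and let the lever spring back up; leave the other things on the bench and board where they are.

Things in the scene. Friction and masses are not known exactly. Their poses are not given: they have to be found in the camera images.
- drill_stand: Fixed bench drill stand for a rotary tool. Origin on the bench straight under the bit; +x points from the bit back to the column, -x is the open front, y is left seen from the front, z up. A flat plywood board, its top 26 mm above the bench, reaches from x = -265 to +80 mm and 180 mm to each side. Steel column 28 mm thick and 414 mm tall at x = +130, with a grey clamp block at x = 100 to 156, 175 to 275 mm up. A pinion shaft runs from the block to the lever at y = -115.
- bit_tip (a point): Tip of the 6 mm drill bit, pointing straight down at x = y = 0 of the stand; at rest it is 78 mm above the bench, 22 mm above the mould's face. The lever lowers it straight down by 20 mm, so it always stops 2 mm short of the mould's face. Above the bit, from 116 mm up, a collet 20 mm thick, from 138 mm a nose that widens to 52 mm, and a collar 68 mm thick at 205 to 231 mm; the tool ends 320 mm above the bench.
- feed_lever (a joint): Feed lever of the drill stand, rad: 0 at rest (arm points forward and 30 degrees up), 1.0 right down at its stop (arm points forward and 27 degrees down); each 0.1 rad lowers the bit 2 mm. A spring returns it to 0 when let go; pushing the knob down takes about 2 N at first and 5 N at the stop.
- lever_knob (a point): Centre of the black ball knob, 30 mm in diameter, at the end of the 165 mm feed lever (a 10 mm rod). At rest it is about 308 mm above the bench, at the stop about 149 mm; it moves in an upright arc about lever_pivot and can be pushed down from above with shut fingers.
- lever_pivot (a point): Axis point of the feed lever, in the plane of the lever's swing: 115 mm behind and 115 mm to the right of the bit in the stand's frame, 225 mm above the bench. The axis is the stand's y.
- mould_half: White plaster mould half, a flat block 190 (x) by 64 (y) by 30 (z) mm, 0.33 kg, lying loose on the board with its face up. Origin at the centre of its underside; x along its length. A vase-shaped hollow, 16 mm deep, runs from the open end (x = -95) to x = +45, at most 42 mm wide; the last 50 mm at the +x end are solid. It can be gripped across its 64 mm width.
- cross (a point): The dark pencilled cross (two strokes 26 mm long) on the face of the mould half, on its solid end, at x = 75, y = 17, z = 30 mm of mould_half.
- other_half: The matching plaster mould half, same size, four keys and no cross, on the bench left of the stand. Leave alone. Origin at the centre of its underside.
- closed_mould: Closed plaster mould with a rubber strap, 120 by 100 by 90 mm, on the bench right of the stand. Leave alone. Origin under its centre.
- slip_jug: Open blue plastic beaker, 92 mm wide, 165 mm tall, on the bench behind the board, right of the column. Leave alone. Origin under its centre.
- bowl: White plastic bowl, 150 mm wide, 55 mm tall, on the bench right of the stand. Leave alone. Origin under its centre.
- key_jar: Small glass jar, 48 mm wide, 55 mm tall, standing on the board's back left corner. Leave alone. Origin under its centre.
- brush: Flat dusting brush, 200 mm long, 42 mm wide, 20 mm thick, lying on the bench right of the stand. Leave alone. Origin under its middle.
Not all that is in view belongs to the job. What is shaped like the mould_half but orange is not meant.

How it is judged:
On the way, in this order (a step that is already met when the one before it is completed fails the run):
1. the cross is under the bit (5 mm), the mould flat on the board and let go, the lever still up (horizontal distance between cross and bit_tip below 0.005 m and z of mould_half in the frame of drill_stand below 0.029 m and value of joint feed_lever below 0.12 rad and contact force between the fingers and mould_half below 0.1 N), for 0.2 s.
2. the lever is pulled right down (past 0.88 rad) with the cross still under the bit (value of joint feed_lever above 0.88 rad and horizontal distance between cross and bit_tip below 0.005 m), for 0.1 s.
At the end, for the whole second after the job is handed in: The mould half lies flat and still on the board with its cross within 5 mm (horizontally) of the bit's tip, and the feed lever is back up (below 0.12 rad) (horizontal distance between cross and bit_tip below 0.005 m and z of mould_half in the frame of drill_stand between 0.023 and 0.029 m and angle between mould_half's own z axis and vertical below 0.05 rad and linear speed of mould_half below 0.01 m/s and value of joint feed_lever below 0.12 rad); the robot touches nothing.
It fails at once if the mould half is lifted more than 10 mm off the board or tipped (z of mould_half in the frame of drill_stand above 0.036 m or angle between mould_half's own z axis and vertical above 0.2 rad).
It fails at once if another thing on the bench or board is moved by more than 30 mm (distance of any of other_half, closed_mould, slip_jug, bowl, key_jar, brush from where it was at the start of the episode above 0.03 m).
It also fails if it takes over 64 s, if anything falls off the work surface, if the arm or the gripper's body presses on something with over 40 N, if the wrist force passes 120 N, or if a joint passes its speed limit or range.

### The arm

A 6-joint arm with a two-finger parallel gripper is mounted at the origin on the work surface. World frame = base frame: x ahead of the robot, y to its left, z up, the work surface at z = 0. Lengths are in m, angles in rad, forces in N, time in s.
With the tool pointing down it reaches from about 0.3 to 0.775 m from the base axis. Payload 14.6 kg.
Tool frame: the origin (TCP) lies at the very end of the fingers, on their centre line; the grasp point (between the pads) lies 19 mm behind it; z points along the fingers, y is the direction in which the jaws open and shut (so a half turn about z gives the same grasp; the last joint's range is limited). The gripper opens to 94 mm and grips with 3 to 60 N. Pads are 16 mm wide; open, the fingers measure 119 mm over their backs; the gripper's body (75 mm by 177 mm) begins 78 mm behind the grasp point.
Start: joints at [1.168, 0.3, 1.521, -0, 1.321, -0.067], TCP at [0.181, 0.519, 0.205] pointing down, gripper open.
Joint ranges: [-3.03, 3.03], [-0.79, 2.21], [0.23, 2.52], [-1.04, 4.18], [0, 3.07], [-2.55, 2.55]. Speed limits (rad/s): [2.22, 2.22, 2.57, 3.14, 3.14, 3.14].

### API

Orientations are given as [roll, pitch, yaw] about the fixed x, y, z axes, in that order (R = Rz(yaw) Ry(pitch) Rx(roll)).
In Python, from station import ctrl, vision, ticket gives the robot as it stands.
- The arm moves only by the tool step_arm, never from a script. Its argument "steps" is a list of rows, each an object of numbers: "x", "y", "z": the shift along the tool's x, y, z in m; "ax", "ay", "az": the turn, a rotation vector about the tool's x, y, z in degrees; "claw": the finger opening in m, from 0 to 0.094. A call has 1 to 5 rows; each row shifts and turns the pose as measured when the row begins, along the tool's axes as they then stand; what a row does not reach is not made up. A row lasts 1/12 s, in which the tool goes at most 41.7 mm and 7.16 degrees, less where a joint would pass 70% of its speed; a pose out of reach is approached as far as the arm can. A call with a gripper value outside its range is refused whole. The fingers move at their own pace and stop on an object; "grip_force" is the grip in N (left out, the last holds). Time passes only in rows, so rows that do not move let the fingers close. It gives the time, the measured TCP pose, the force and the opening at its end, in the units of the state.
- ctrl.get_obs(): the state, without advancing time (a new reading comes with each control period).
- vision.camera(name): name is "scene" or "top" or "wrist"; returns (picture, depth): 400x640x3 uint8, red, green, blue; 400x640 float32, m along the optical axis (not along the pixel's ray), 0 where there is no reading.
- vision.camera_params(name): a dict with "fov_y" (degrees; the focal length in pixels is half the picture's height over the tangent of half this angle, whatever the lens; pixels are square), "cx", "cy" (the principal point, pixels), "k1" (the pictures are not rectified: a ray, as slopes to the right and down, at radius r is drawn at 1 + k1 r^2 times it, then the intrinsics apply), "origin" and "attitude" of the camera in the world; the wrist camera has in their place "mount" (4x4, takes a point from camera to tool coordinates, whose origin is the TCP and whose axes are the flange's). Camera axes: x right, y up, looking along -z (the intrinsics and any distortion apply to the point x, -y, -z); pixel columns grow to the right and rows downward; lengths in m; the calibration is good to about 2 mm. A picture is of the moment at which its call begins: read the wrist's pose just before it. camera_params takes no time and is no camera call.
- ticket.hand_in(): hands the job in, once; it reports no verdict.
The state is a dict: "time_s": time; "qpos": joint angles; "joint_vel": joint speeds; "tau": joint torques, N m; "ee_pos": TCP position; "eef_rot": TCP orientation; "force": force on the tool from outside, world axes, zero at the start; "moment": the same for the moment, N m; "grip_width": finger opening in m.
Only numpy, scipy, OpenCV 4.12 (cv2) and the standard library are available. Lean on these libraries where they do the work, as an engineer would, in place of code of your own. Each camera call takes 0.05 s, during which the arm holds its last target.

## Working session

There is one attempt and no reset: what is moved stays moved. The work goes in short steps, Python scripts to look and compute and a tool call to move; the robot and the scene stay as the last step left them, time stands still between calls to the robot, and variables do not carry over. Pictures are saved under pics/ and viewed, and the job is handed in when it is done.

Besides the shell and the picture viewer there is one more tool, called after ">>>" as name([rows], argument=value, ...), one row to a line, values as JSON. step_arm: Moves the arm, as the interface text tells. Its arguments: {"type":"object","properties":{"steps":{"type":"array"},"grip_force":{"type":"number"}},"required":["steps"]}

```bash
mkdir -p pics; ls; python3 - <<'E'
from station import ctrl, vision
import cv2,numpy as np
print(ctrl.get_obs())
for n in ["scene","top","wrist"]:
    p,d=vision.camera(n); cv2.imwrite(f"pics/{n}0.png",p[:,:,::-1]); np.save(f"pics/{n}0.npy",d)
    print(n,vision.camera_params(n))
E
```

```text
pics
{'time_s': 0.0, 'qpos': array([ 1.16840063e+00,  3.00432360e-01,  1.52157968e+00, -9.53623242e-06,
        1.32067704e+00, -6.66247607e-02]), 'joint_vel': array([-0.00073137, -0.00110323,  0.00037274,  0.00172272,  0.00038886,
        0.00020978]), 'tau': array([-2.26878648e-03, -5.31816351e+01, -3.52730978e+01,  7.06924126e-02,
        2.46304966e-02, -4.87463228e-05]), 'ee_pos': array([0.18114098, 0.51904383, 0.20490817]), 'eef_rot': array([-3.14049804e+00, -6.37787032e-05,  2.80582405e+00]), 'force': array([-0.04813457, -0.37942249, -0.3065356 ]), 'moment': array([0.00151905, 0.02293821, 0.03285806]), 'grip_width': 0.09380028431177986}
scene {'fov_y': 44.499511891010066, 'cx': 316.10790655510334, 'cy': 205.01289517460293, 'k1': -0.06767271708772585, 'origin': array([1.32863384, 0.16022556, 1.27623966]), 'attitude': array([ 0.64280921, -0.00720105,  1.73836718])}
top {'fov_y': 47.73471684551227, 'cx': 329.34602148066506, 'cy': 201.42209787190356, 'k1': -0.13295187954961699, 'origin': array([0.33533844, 0.04121371, 1.59615927]), 'attitude': array([ 1.46894231e-01, -6.55309969e-04, -1.56220724e+00])}
wrist {'fov_y': 60.97064886091253, 'cx': 320.5573910030079, 'cy': 199.99785924082371, 'k1': -0.06624836110356755, 'mount': array([[ 1.33026834e-03,  9.64225324e-01,  2.65080659e-01,
         7.49884707e-02],
       [ 9.99997375e-01, -7.88146561e-04, -2.15147336e-03,
         1.28482579e-04],
       [-1.86558268e-03,  2.65082825e-01, -9.64223841e-01,
        -1.79837212e-01],
       [ 0.00000000e+00,  0.00000000e+00,  0.00000000e+00,
         1.00000000e+00]])}
```

View pics/scene0.png

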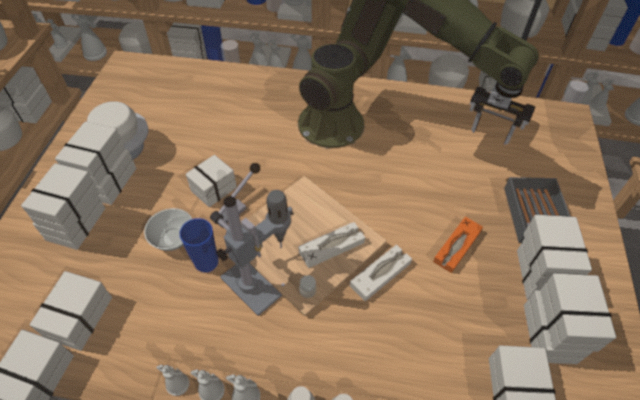

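View pics/top0.png

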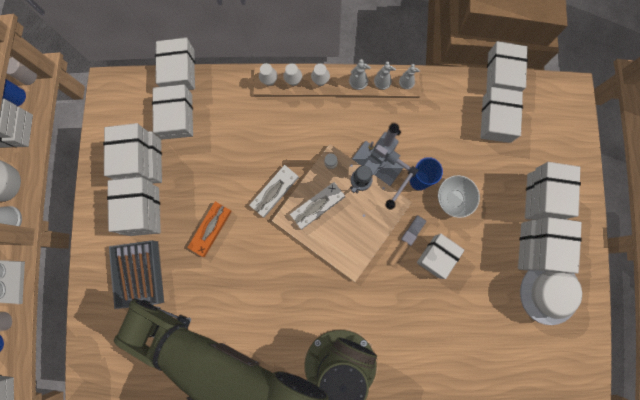

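View pics/wrist0.png

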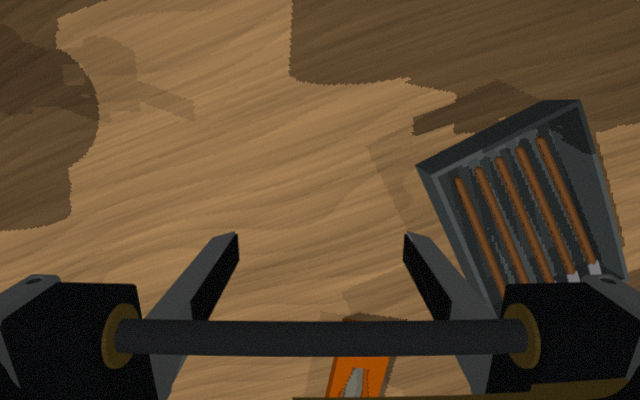

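```bash
cat > h.py <<'E'
import numpy as np, cv2
from scipy.spatial.transform import Rotation as R
from station import ctrl, vision
def cam(n,obs=None):
    p=vision.camera_params(n)
    f=200/np.tan(np.radians(p["fov_y"]/2))
    if "origin" in p:
        T=np.eye(4);T[:3,:3]=R.from_euler('xyz',p["attitude"]).as_matrix();T[:3,3]=p["origin"]
    else:
        W=np.eye(4);W[:3,:3]=R.from_euler('xyz',obs["eef_rot"]).as_matrix();W[:3,3]=obs["ee_pos"]
        T=W@p["mount"]
    return f,p["cx"],p["cy"],p["k1"],T
def ray(c,u,v):
    f,cx,cy,k,T=c
    d=np.array([(u-cx)/f,(v-cy)/f]); s=d.copy()
    for _ in range(20): s=d/(1+k*(s@s))
    return T[:3,3],T[:3,:3]@np.array([s[0],-s[1],-1.])
def atz(c,u,v,z):
    o,d=ray(c,u,v); return o+d*(z-o[2])/d[2]
def atd(c,u,v,dep):
    o,d=ray(c,u,v); return o+d*dep
def proj(c,P):
    f,cx,cy,k,T=c
    q=T[:3,:3].T@(np.array(P)-T[:3,3]); s=np.array([q[0],-q[1]])/-q[2]; s=s*(1+k*(s@s))
    return np.array([cx+f*s[0],cy+f*s[1]])
def crop(img,x0,y0,x1,y1,k,name):
    cv2.imwrite(name,cv2.resize(img[y0:y1,x0:x1],None,fx=k,fy=k,interpolation=cv2.INTER_CUBIC))
E
python3 - <<'E'
from h import *
t=cv2.imread("pics/top0.png");s=cv2.imread("pics/scene0.png")
crop(t,240,110,460,290,3.6,"pics/t0c.png");crop(s,140,140,430,330,2.7,"pics/s0c.png")
E
```

```text
(no output)
```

View pics/t0c.png

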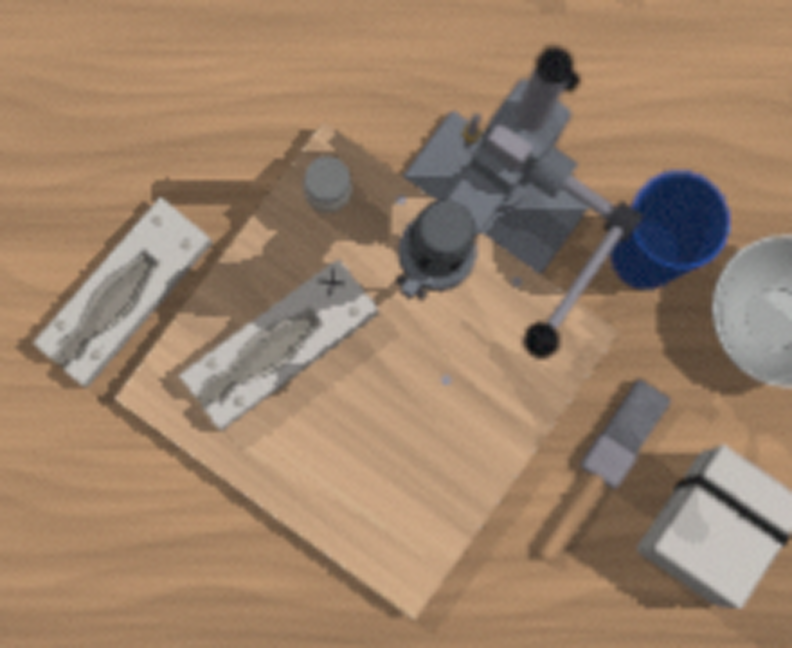

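View pics/s0c.png

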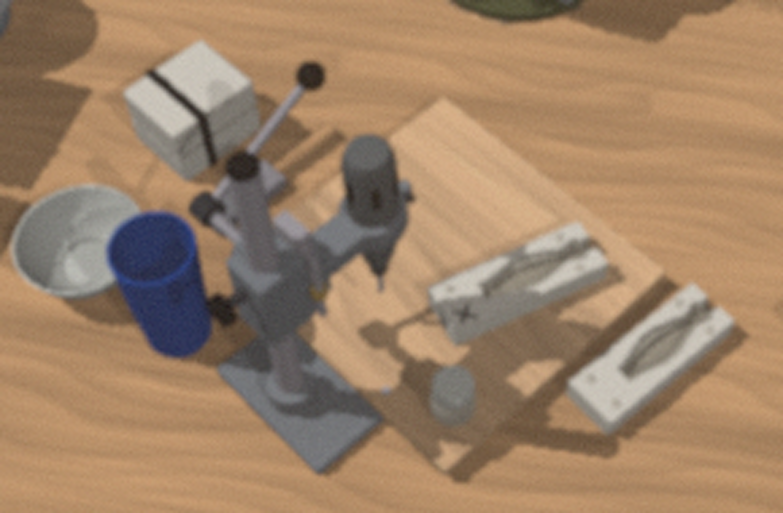

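```bash
python3 - <<'E'
from h import *
t=cam("top");s=cam("scene")
T=lambda x,y,z:atz(t,240+(x+.5)/3.6-.5,110+(y+.5)/3.6-.5,z)
S=lambda x,y,z:atz(s,140+(x+.5)/2.7-.5,140+(y+.5)/2.7-.5,z)
fl=T(115,398,.026);fr=T(415,617,.026);bl=T(325,128,.026);br=T(615,335,.026)
print("corners top",fl,fr,bl,br, np.linalg.norm(fl-fr),np.linalg.norm(fl-bl))
fls=S(662,275,.026);frs=S(443,100,.026);bls=S(450,477,.026)
print("corners scene",fls,frs,bls)
X=(bl-fl)/np.linalg.norm(bl-fl);Y=(fl-fr)/np.linalg.norm(fl-fr)
print("yaw",np.arctan2(X[1],X[0]),np.arctan2(-Y[0],Y[1]))
print("tip scene",S(381,287,.078))
print("knob",T(541,340,.308),S(311,75,.308))
print("column top",T(553,65,.414),S(241,165,.414))
print("tool top",T(440,228,.32),S(370,150,.32))
print("cross",T(332,282,.056),S(464,314,.056))
for p in [(341,262),(380,308),(222,430),(180,378)]: print("mould",T(*p,.056))
for p in [(430,294),(577,222),(610,262)]: print("mould s",S(*p,.056))
print("other top", [T(*p,.03)[:2] for p in [(160,198),(212,240),(83,386),(34,342)]])
print("jar",T(328,180,.081),S(452,375,.081))
E
```

```text
corners top [0.49952425 0.24366262 0.026     ] [ 0.29178594 -0.04809923  0.026     ] [0.77143192 0.04188472 0.026     ] [ 0.56560936 -0.24387034  0.026     ] 0.3581622305393408 0.3385972518879873
corners scene [0.50451032 0.24157682 0.026     ] [ 0.29459206 -0.04739136  0.026     ] [0.78395025 0.05013207 0.026     ]
yaw -0.6384145789615515 -0.6187431535178596
tip scene [ 0.60531436 -0.05659169  0.078     ]
knob [ 0.51969056 -0.13282903  0.308     ] [ 0.51866834 -0.13284126  0.308     ]
column top [ 0.71499524 -0.13056748  0.414     ] [ 0.7126431  -0.13385948  0.414     ]
tool top [ 0.60792729 -0.05107384  0.32      ] [ 0.6083073  -0.05371787  0.32      ]
cross [0.61033828 0.03386382 0.056     ] [0.61008939 0.03417233 0.056     ]
mould [0.62997529 0.02534798 0.056     ]
mould [ 0.58542789 -0.01236051  0.056     ]
mould [0.46685158 0.13714483 0.056     ]
mould [0.51616787 0.17808675 0.056     ]
mould s [ 0.59164089 -0.00643478  0.056     ]
mould s [0.46989262 0.13894646 0.056     ]
mould s [0.51707921 0.18144697 0.056     ]
other top [array([0.69777797, 0.2041229 ]), array([0.65587326, 0.15188902]), array([0.5104959 , 0.27466259]), array([0.55319425, 0.32405439])]
jar [0.70483325 0.03856542 0.081     ] [0.69791759 0.03713177 0.081     ]
```

```bash
cat >> h.py <<'E'
def go(target,psi=None):
    o=ctrl.get_obs(); M=R.from_euler('xyz',o["eef_rot"])
    d=np.array(target)-o["ee_pos"]
    print("t",round(o["time_s"],2),"pos",o["ee_pos"].round(4),"rot",o["eef_rot"].round(4),"F",o["force"].round(1),"w",round(o["grip_width"],4))
    print("tool shift mm",(M.inv().apply(d)*1000).round(1))
    if psi is not None:
        G=R.from_euler('xyz',[np.pi,0,psi]); print("turn deg",np.degrees((M.inv()*G).as_rotvec()).round(2))
E
python3 -c "
from h import *
go([.529,.110,.2],2.2316)"
```

```text
t 0.15 pos [0.1812 0.5191 0.205 ] rot [-3.1407e+00 -1.0000e-04  2.8058e+00] F [0.1 0.  0.6] w 0.0941
tool shift mm [-463.2 -271.6    5.2]
turn deg [-5.00e-02  1.00e-02  3.29e+01]
```

>>> step_arm([
  {"x":-0.034,"y":-0.02},
  {"x":-0.034,"y":-0.02},
  {"x":-0.034,"y":-0.02},
  {"x":-0.034,"y":-0.02},
  {"x":-0.034,"y":-0.02},
])

```text
validation failed for argument at $.st...
```

>>> step_arm([
  {"x":-0.034,"y":-0.02},
  {"x":-0.034,"y":-0.02},
  {"x":-0.034,"y":-0.02},
  {"x":-0.034,"y":-0.02},
  {"x":-0.034,"y":-0.02},
])

```text
validation failed for argument at $.st...
```

>>> step_arm([
  {"az":6.5},
  {"az":6.5},
  {"az":6.5},
  {"az":6.5},
  {"az":6.5},
])

```text
validation failed for argument at $.st...
```

```bash
python3 -c "
from h import *
go([.529,.110,.2],2.2316)"
```

```text
t 0.15 pos [0.1812 0.5191 0.205 ] rot [-3.1407e+00 -1.0000e-04  2.8058e+00] F [0.1 0.  0.6] w 0.0941
tool shift mm [-463.2 -271.6    5.2]
turn deg [-5.00e-02  1.00e-02  3.29e+01]
```

Probably every key is required in each row; I'll test with one row.

>>> step_arm([
  {"x":-0.034,"y":-0.02,"z":0,"ax":0,"ay":0,"az":0,"claw":0.094},
])

```text
time_s: 0.23
ee_pos: [0.2044, 0.4911, 0.2045]
eef_rot: [-3.141, -0.001, 2.81]
force: [2.1, -1.2, -0.1]
grip_width: 0.094
```

>>> step_arm([
  {"x":-0.034,"y":-0.02,"z":0,"ax":0,"ay":0,"az":0,"claw":0.094},
  {"x":-0.034,"y":-0.02,"z":0,"ax":0,"ay":0,"az":0,"claw":0.094},
  {"x":-0.034,"y":-0.02,"z":0,"ax":0,"ay":0,"az":0,"claw":0.094},
  {"x":-0.034,"y":-0.02,"z":0,"ax":0,"ay":0,"az":0,"claw":0.094},
  {"x":-0.034,"y":-0.02,"z":0,"ax":0,"ay":0,"az":0,"claw":0.094},
])

```text
time_s: 0.65
ee_pos: [0.3348, 0.3354, 0.203]
eef_rot: [-3.138, -0.002, 2.816]
force: [0.2, 0.1, 0.3]
grip_width: 0.0936
```

>>> step_arm([
  {"x":-0.034,"y":-0.02,"z":0,"ax":0,"ay":0,"az":0,"claw":0.094},
  {"x":-0.034,"y":-0.02,"z":0,"ax":0,"ay":0,"az":0,"claw":0.094},
  {"x":-0.034,"y":-0.02,"z":0,"ax":0,"ay":0,"az":0,"claw":0.094},
  {"x":-0.034,"y":-0.02,"z":0,"ax":0,"ay":0,"az":0,"claw":0.094},
  {"x":0,"y":0,"z":0,"ax":0,"ay":0,"az":6.5,"claw":0.094},
])

```text
time_s: 1.07
ee_pos: [0.4444, 0.2045, 0.2028]
eef_rot: [-3.138, -0.001, 2.706]
force: [-0.6, 0.9, -0.3]
grip_width: 0.0939
```

>>> step_arm([
  {"x":0,"y":0,"z":0,"ax":0,"ay":0,"az":6.5,"claw":0.094},
  {"x":0,"y":0,"z":0,"ax":0,"ay":0,"az":6.5,"claw":0.094},
  {"x":0,"y":0,"z":0,"ax":0,"ay":0,"az":6.5,"claw":0.094},
  {"x":0,"y":0,"z":0,"ax":0,"ay":0,"az":6.5,"claw":0.094},
  {"x":0,"y":0,"z":0,"ax":0,"ay":0,"az":0,"claw":0.094},
])

```text
time_s: 1.48
ee_pos: [0.4459, 0.2007, 0.2016]
eef_rot: [-3.135, 0.001, 2.218]
force: [-0.8, -0.4, -0.7]
grip_width: 0.0942
```

```bash
python3 - <<'E'
from h import *
go([.529,.110,.2],2.2316)
p,d=vision.camera("wrist"); cv2.imwrite("pics/w1.png",p[:,:,::-1]); np.save("pics/w1.npy",d)
E
```

```text
t 1.48 pos [0.4459 0.2007 0.2016] rot [-3.1352e+00  6.0000e-04  2.2184e+00] F [-0.8 -0.4 -0.7] w 0.0942
tool shift mm [-122.4   11.5    1.6]
turn deg [-0.37  0.03 -0.76]
```

View pics/w1.png

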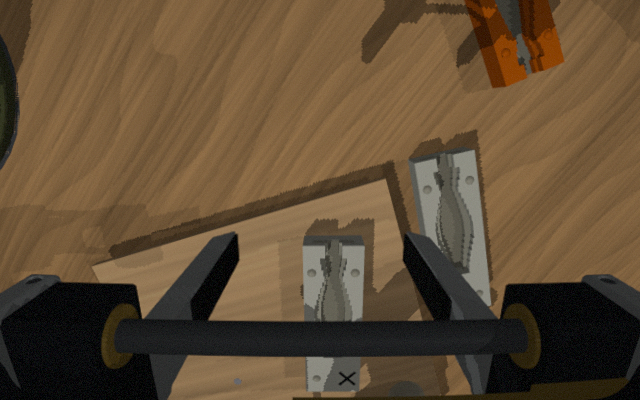

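```bash
python3 - <<'E'
from h import *
c=cam("wrist",ctrl.get_obs())
print("cross",atz(c,347,379,.056))
a=[atz(c,*p,.056) for p in [(304,245),(363,243),(306,391),(359,392)]]
for q in a: print(q)
print(np.linalg.norm(a[0]-a[1]))
print("fl",atz(c,386,180,.026))
for i,j in [(0,2),(1,3)]:
    e=a[j]-a[i]; print(np.arctan2(e[1],e[0]),np.linalg.norm(e))
cv2.imwrite("pics/w1c.png",cv2.resize(cv2.imread("pics/w1.png")[220:400,270:400],None,fx=4,fy=3.3,interpolation=2))
E
```

```text
cross [0.61435213 0.03486769 0.056     ]
[0.47092797 0.14176451 0.056     ]
[0.51774102 0.18066683 0.056     ]
[ 0.58680744 -0.00960781  0.056     ]
[0.6384321  0.02819816 0.056     ]
0.060867493134657856
fl [0.50190244 0.24408967 0.026     ]
-0.9174323239735396 0.19063480326675256
-0.9012109282019606 0.19445573092179294
```

View pics/w1c.png

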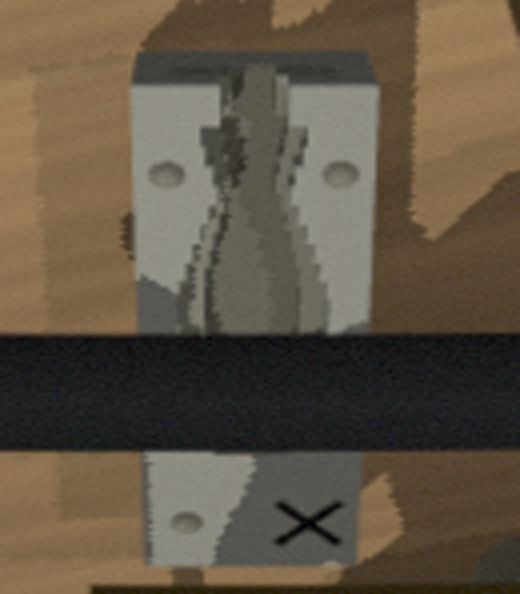

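```bash
python3 -c "
from h import *
go([.530,.112,.034],2.2326)"
```

```text
t 1.53 pos [0.4459 0.2007 0.2016] rot [-3.1352e+00  6.0000e-04  2.2253e+00] F [-0.6 -0.2  0.3] w 0.0936
tool shift mm [-121.5   13.8  167.6]
turn deg [-0.37  0.03 -0.42]
```

>>> step_arm([
  {"x":-0.03,"y":0.004,"z":0,"ax":0,"ay":0,"az":-0.4,"claw":0.094},
  {"x":-0.03,"y":0.004,"z":0,"ax":0,"ay":0,"az":0,"claw":0.094},
  {"x":-0.03,"y":0.004,"z":0,"ax":0,"ay":0,"az":0,"claw":0.094},
  {"x":-0.03,"y":0.002,"z":0.02,"ax":0,"ay":0,"az":0,"claw":0.094},
  {"x":0,"y":0,"z":0.03,"ax":0,"ay":0,"az":0,"claw":0.094},
])

```text
time_s: 1.95
ee_pos: [0.5361, 0.1132, 0.1557]
eef_rot: [3.139, 0.005, 2.262]
force: [0.4, -0.1, -0.4]
grip_width: 0.0939
```

```bash
python3 -c "
from h import *
go([.530,.112,.034],2.2326)"
```

```text
t 1.95 pos [0.5361 0.1132 0.1557] rot [3.1393 0.0054 2.2625] F [ 0.4 -0.1 -0.4] w 0.0939
tool shift mm [  3.6  -5.7 121.7]
turn deg [0.13 0.31 1.71]
```

>>> step_arm([
  {"x":0.003,"y":-0.005,"z":0.03,"ax":0.1,"ay":0.3,"az":1.7,"claw":0.094},
  {"x":0,"y":0,"z":0.035,"ax":0,"ay":0,"az":0,"claw":0.094},
  {"x":0,"y":0,"z":0,"ax":0,"ay":0,"az":0,"claw":0.094},
])

```text
time_s: 2.2
ee_pos: [0.5293, 0.1101, 0.0838]
eef_rot: [-3.138, -0.003, 2.243]
force: [-0.8, -0.0, -0.1]
grip_width: 0.0941
```

```bash
python3 -c "
from h import *
go([.530,.112,.034],2.2326)
p,d=vision.camera('wrist'); cv2.imwrite('pics/w2.png',p[:,:,::-1])"
```

```text
t 2.2 pos [0.5293 0.1101 0.0838] rot [-3.1377e+00 -2.7000e-03  2.2433e+00] F [-0.8 -0.  -0.1] w 0.0941
tool shift mm [ 0.9  1.9 49.8]
turn deg [-0.23 -0.15  0.62]
```

View pics/w2.png

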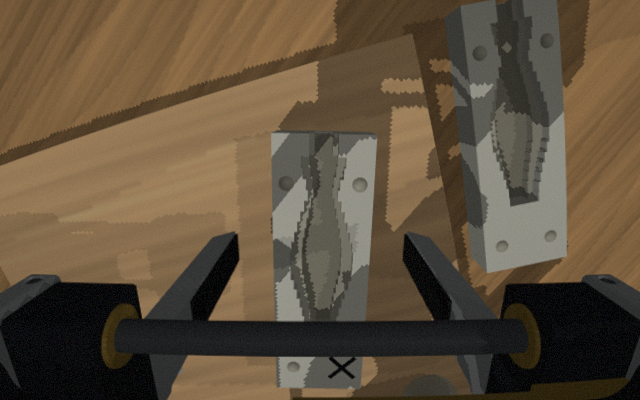

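>>> step_arm([
  {"x":0.001,"y":0.001,"z":0.025,"ax":-0.2,"ay":0,"az":0.6,"claw":0.094},
  {"x":0,"y":0,"z":0.02,"ax":0,"ay":0,"az":0,"claw":0.094},
  {"x":0,"y":0,"z":0,"ax":0,"ay":0,"az":0,"claw":0.094},
])

```text
time_s: 2.5
ee_pos: [0.5343, 0.113, 0.0478]
eef_rot: [3.132, 0.003, 2.241]
force: [0.1, -0.2, -0.4]
grip_width: 0.0938
```

```bash
python3 -c "
from h import *
go([.530,.112,.034],2.2326)"
```

```text
t 2.5 pos [0.5343 0.113  0.0478] rot [3.1322e+00 3.0000e-03 2.2412e+00] F [ 0.1 -0.2 -0.4] w 0.0938
tool shift mm [ 1.9 -4.1 13.7]
turn deg [0.54 0.17 0.49]
```

>>> step_arm([
  {"x":0.0,"y":-0.003,"z":0.012,"ax":0.5,"ay":0,"az":0.5,"claw":0.094},
])

```text
time_s: 2.58
ee_pos: [0.5341, 0.1118, 0.0392]
eef_rot: [3.137, 0.006, 2.235]
force: [0.8, -0.1, 0.5]
grip_width: 0.0936
```

>>> step_arm([
  {"x":0,"y":0,"z":0,"ax":0,"ay":0,"az":0,"claw":0.094},
])

```text
time_s: 2.67
ee_pos: [0.5336, 0.1117, 0.039]
eef_rot: [3.138, 0.005, 2.235]
force: [0.2, 0.3, 0.1]
grip_width: 0.0941
```

>>> step_arm([
  {"x":0,"y":0,"z":0,"ax":0,"ay":0,"az":0,"claw":0.094},
])

```text
time_s: 2.75
ee_pos: [0.5344, 0.1119, 0.0406]
eef_rot: [3.137, 0.006, 2.236]
force: [0.2, 0.2, 1.2]
grip_width: 0.094
```

```bash
python3 -c "
from h import *
go([.530,.112,.034],2.2326)
print(ctrl.get_obs()['joint_vel'])
vision.camera('wrist')
go([.530,.112,.034],2.2326)
vision.camera('wrist')
go([.530,.112,.034],2.2326)
"
```

```text
t 2.75 pos [0.5344 0.1119 0.0406] rot [3.1365 0.0062 2.2361] F [0.2 0.2 1.2] w 0.094
tool shift mm [ 2.9 -3.5  6.6]
turn deg [0.29 0.35 0.2 ]
[ 0.00262631 -0.00154158  0.00334203 -0.00584319  0.00751256 -0.00037783]
t 2.8 pos [0.5343 0.1119 0.0405] rot [3.1366 0.0061 2.2361] F [-0.   0.4 -0.2] w 0.0938
tool shift mm [ 2.8 -3.4  6.4]
turn deg [0.28 0.35 0.2 ]
t 2.85 pos [0.5342 0.1118 0.0403] rot [3.1367 0.006  2.2358] F [-0.5  0.5  0.7] w 0.0938
tool shift mm [ 2.8 -3.3  6.3]
turn deg [0.28 0.34 0.18]
```

>>> step_arm([
  {"x":0.001,"y":-0.003,"z":0.008,"ax":0.2,"ay":0.3,"az":0.2,"claw":0.094},
  {"x":0,"y":0,"z":0,"ax":0,"ay":0,"az":0,"claw":0.094},
])

```text
time_s: 3.02
ee_pos: [0.5317, 0.1109, 0.0331]
eef_rot: [3.139, 0.001, 2.233]
force: [0.1, 0.5, -0.3]
grip_width: 0.0939
```

>>> step_arm([
  {"x":0,"y":0,"z":0,"ax":0,"ay":0,"az":0,"claw":0.06},
  {"x":0,"y":0,"z":0,"ax":0,"ay":0,"az":0,"claw":0.055},
  {"x":0,"y":0,"z":0,"ax":0,"ay":0,"az":0,"claw":0.055},
  {"x":0,"y":0,"z":0,"ax":0,"ay":0,"az":0,"claw":0.055},
  {"x":0,"y":0,"z":0,"ax":0,"ay":0,"az":0,"claw":0.055},
], grip_force=10)

```text
time_s: 3.43
ee_pos: [0.5317, 0.1107, 0.0335]
eef_rot: [3.139, 0.001, 2.233]
force: [-0.3, 0.1, 0.8]
grip_width: 0.0641
```

```bash
python3 -c "
from h import *
go([.530,.112,.034],2.2326)
p,d=vision.camera('wrist'); cv2.imwrite('pics/w3.png',p[:,:,::-1])
p,d=vision.camera('scene'); cv2.imwrite('pics/s3.png',p[:,:,::-1]);crop(p[:,:,::-1],200,120,420,320,3,'pics/s3c.png')
"
```

```text
t 3.43 pos [0.5317 0.1107 0.0335] rot [3.1386e+00 1.3000e-03 2.2325e+00] F [-0.3  0.1  0.8] w 0.0641
tool shift mm [ 2.1 -0.6 -0.5]
turn deg [ 0.17  0.07 -0.  ]
```

View pics/s3c.png

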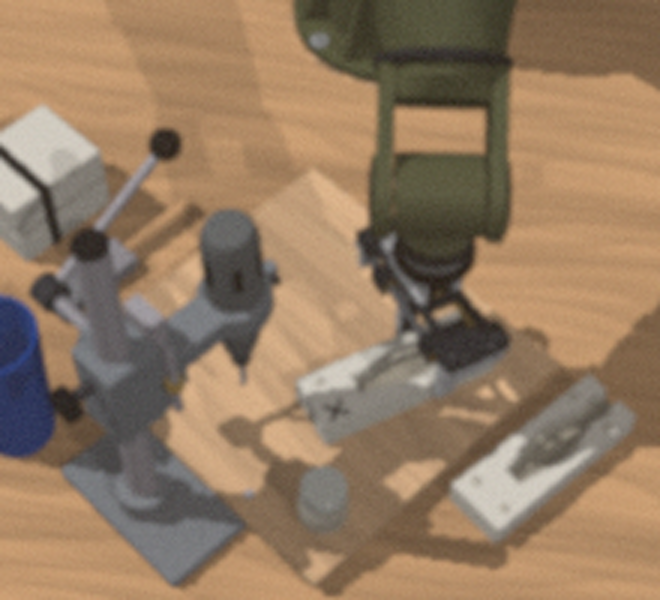

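View pics/w3.png

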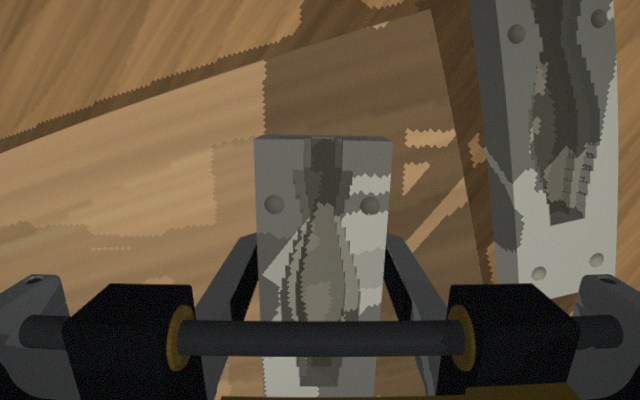

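```bash
python3 - <<'E'
from h import *
s=cam("scene")
S=lambda x,y,z:atz(s,200+(x+.5)/3-.5,120+(y+.5)/3-.5,z)
x=S(337,409,.056);t=S(242,382,.078);print(x,t,t-x)
i=cv2.imread("pics/s3.png");crop(i,255,220,335,280,10,"pics/s3d.png")
o=ctrl.get_obs();d=t-x;d[2]=0
go(o["ee_pos"]+d)
E
```

```text
[0.6099213  0.03550321 0.056     ] [ 0.60891915 -0.05718425  0.078     ] [-0.00100215 -0.09268745  0.022     ]
t 3.53 pos [0.5317 0.1107 0.0335] rot [3.1386e+00 1.3000e-03 2.2325e+00] F [-1.2 -1.4  0.3] w 0.0642
tool shift mm [-72.5 -57.7  -0.1]
```

View pics/s3d.png

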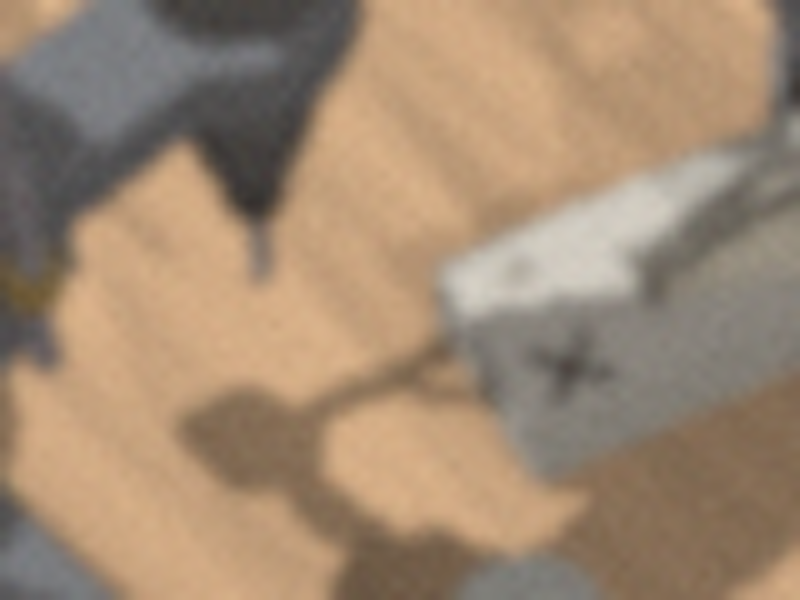

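>>> step_arm([
  {"x":-0.01,"y":-0.008,"z":0,"ax":0,"ay":0,"az":0,"claw":0.055},
  {"x":-0.01,"y":-0.008,"z":0,"ax":0,"ay":0,"az":0,"claw":0.055},
  {"x":-0.01,"y":-0.008,"z":0,"ax":0,"ay":0,"az":0,"claw":0.055},
  {"x":-0.01,"y":-0.008,"z":0,"ax":0,"ay":0,"az":0,"claw":0.055},
], grip_force=15)

```text
time_s: 3.87
ee_pos: [0.531, 0.0579, 0.0335]
eef_rot: [3.138, 0.001, 2.236]
force: [0.5, 1.4, -0.5]
grip_width: 0.0639
```

```bash
python3 -c "
from h import *
go([.5307,.0180,.0335],2.2326)"
```

```text
t 3.87 pos [0.531  0.0579 0.0335] rot [3.1376e+00 9.0000e-04 2.2357e+00] F [ 0.5  1.4 -0.5] w 0.0639
tool shift mm [-31.2 -24.8  -0.1]
turn deg [0.23 0.05 0.18]
```

Moving accurately. Continue, leaving a few mm for a re-measure.

>>> step_arm([
  {"x":-0.01,"y":-0.008,"z":0,"ax":0,"ay":0,"az":0.1,"claw":0.055},
  {"x":-0.009,"y":-0.007,"z":0,"ax":0,"ay":0,"az":0,"claw":0.055},
  {"x":-0.006,"y":-0.005,"z":0,"ax":0,"ay":0,"az":0,"claw":0.055},
  {"x":0,"y":0,"z":0,"ax":0,"ay":0,"az":0,"claw":0.055},
])

```text
time_s: 4.2
ee_pos: [0.5302, 0.0191, 0.0335]
eef_rot: [3.138, 0.001, 2.231]
force: [1.2, 0.7, -1.2]
grip_width: 0.064
```

```bash
python3 - <<'E'
from h import *
go([.5307,.0180,.0335],2.2326)
for n in ["scene","top","wrist"]:
    p,d=vision.camera(n); cv2.imwrite(f"pics/{n}4.png",p[:,:,::-1])
i=cv2.imread("pics/scene4.png");crop(i,255,220,335,280,10,"pics/s4d.png")
E
```

```text
t 4.2 pos [0.5302 0.0191 0.0335] rot [3.1375e+00 1.0000e-03 2.2306e+00] F [ 1.2  0.7 -1.2] w 0.064
tool shift mm [-1.2 -0.3 -0. ]
turn deg [ 0.23  0.06 -0.11]
```

View pics/s4d.png

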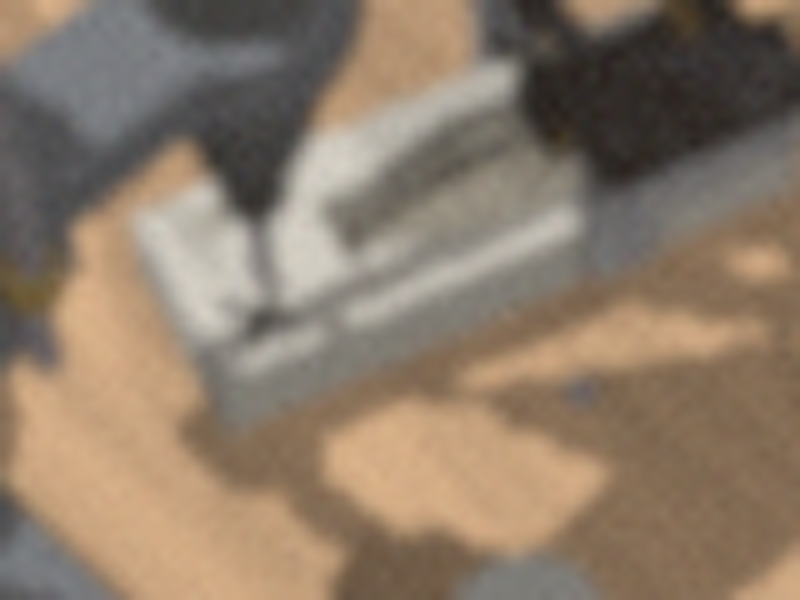

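View pics/wrist4.png

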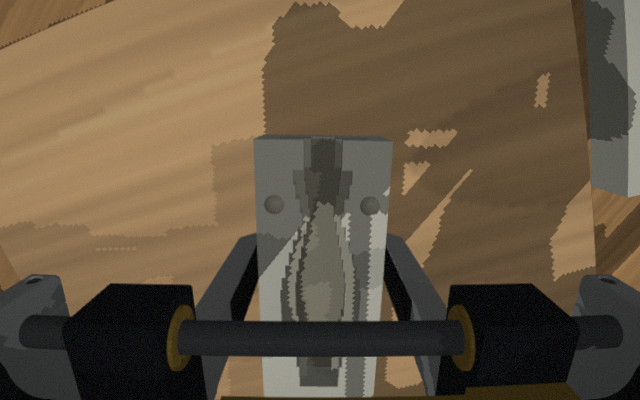

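View pics/top4.png

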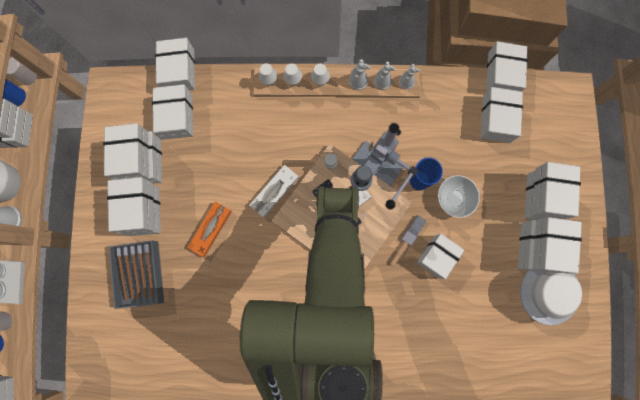

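```bash
python3 - <<'E'
from h import *
s=cam("scene")
for v in (247.4,247.8,248.3):
    t=atz(s,280.7,v,.078); print(t,"expected cross px",proj(s,[t[0],t[1],.056]))
i=cv2.imread("pics/scene4.png");crop(i,268,236,298,262,24,"pics/s4e.png")
E
```

```text
[ 0.61006037 -0.05586239  0.078     ] expected cross px [281.08718345 251.39933524]
[ 0.61138182 -0.05558038  0.078     ] expected cross px [281.08743166 251.79653882]
[ 0.61303155 -0.05522833  0.078     ] expected cross px [281.08774187 252.29303391]
```

View pics/s4e.png

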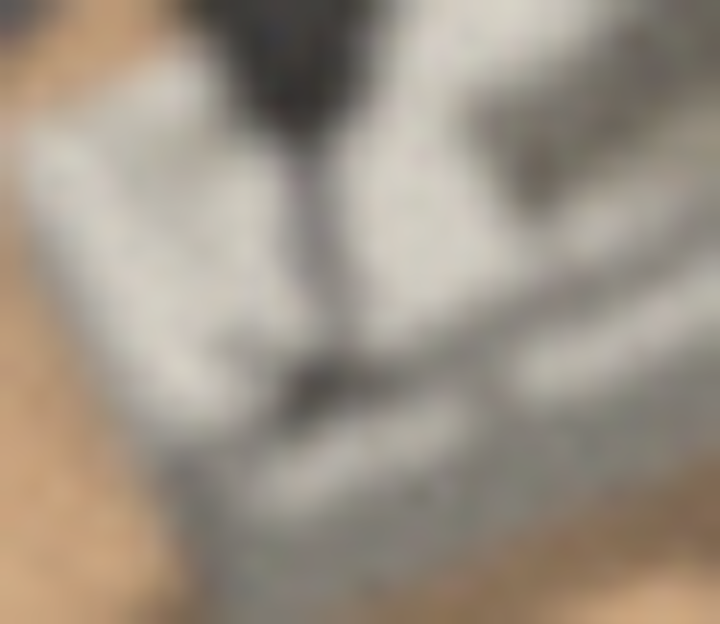

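>>> step_arm([
  {"x":0,"y":0,"z":0,"ax":0,"ay":0,"az":0,"claw":0.07},
  {"x":0,"y":0,"z":0,"ax":0,"ay":0,"az":0,"claw":0.085},
  {"x":0,"y":0,"z":0,"ax":0,"ay":0,"az":0,"claw":0.09},
  {"x":0,"y":0,"z":0,"ax":0,"ay":0,"az":0,"claw":0.09},
])

```text
time_s: 4.68
ee_pos: [0.5303, 0.0224, 0.0335]
eef_rot: [3.137, 0.001, 2.234]
force: [-0.0, -0.4, -0.6]
grip_width: 0.0867
```

>>> step_arm([
  {"x":0,"y":0,"z":-0.01,"ax":0,"ay":0,"az":0,"claw":0.09},
  {"x":0,"y":0,"z":-0.02,"ax":0,"ay":0,"az":0,"claw":0.09},
  {"x":0.01,"y":0,"z":-0.03,"ax":0,"ay":0,"az":0,"claw":0.09},
  {"x":0.03,"y":0,"z":-0.02,"ax":0,"ay":0,"az":0,"claw":0.09},
  {"x":0.03,"y":0,"z":-0.02,"ax":0,"ay":0,"az":0,"claw":0.09},
])

```text
time_s: 5.1
ee_pos: [0.4855, 0.0768, 0.1355]
eef_rot: [-3.14, -0.003, 2.231]
force: [-0.1, 0.3, -0.4]
grip_width: 0.0902
```

>>> step_arm([
  {"x":0.03,"y":0,"z":-0.02,"ax":0,"ay":0,"az":0,"claw":0.09},
  {"x":0.03,"y":0,"z":-0.02,"ax":0,"ay":0,"az":0,"claw":0.09},
  {"x":0,"y":0,"z":0,"ax":0,"ay":0,"az":0,"claw":0.09},
])

```text
time_s: 5.35
ee_pos: [0.4459, 0.1287, 0.1838]
eef_rot: [3.136, -0.001, 2.232]
force: [0.9, -0.8, -0.0]
grip_width: 0.09
```

```bash
python3 - <<'E'
from h import *
go([.5,.05,.2],2.2326)
for n in ["scene","wrist"]:
    p,d=vision.camera(n); cv2.imwrite(f"pics/{n}5.png",p[:,:,::-1])
i=cv2.imread("pics/scene5.png");crop(i,260,228,306,264,16,"pics/s5d.png")
E
```

```text
t 5.35 pos [0.4459 0.1287 0.1838] rot [ 3.1360e+00 -5.0000e-04  2.2323e+00] F [ 0.9 -0.8 -0. ] w 0.09
tool shift mm [-95.3  -5.5 -16.2]
turn deg [ 0.32 -0.03 -0.02]
```

View pics/s5d.png

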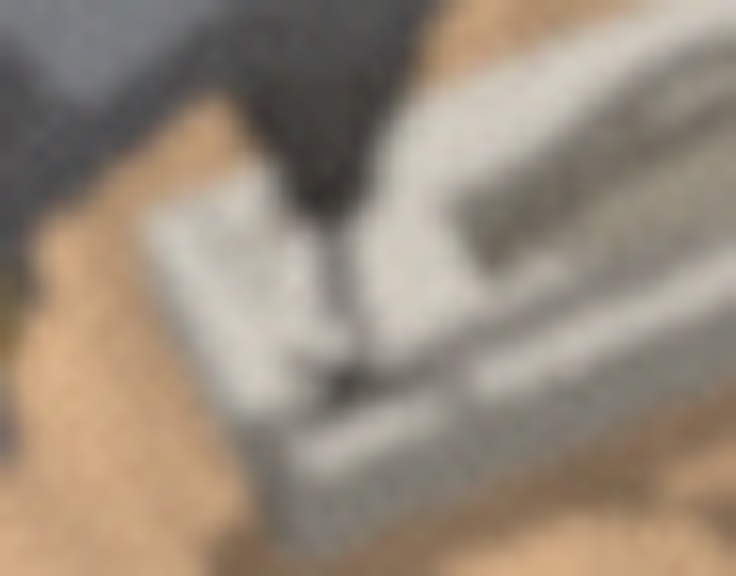

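View pics/wrist5.png

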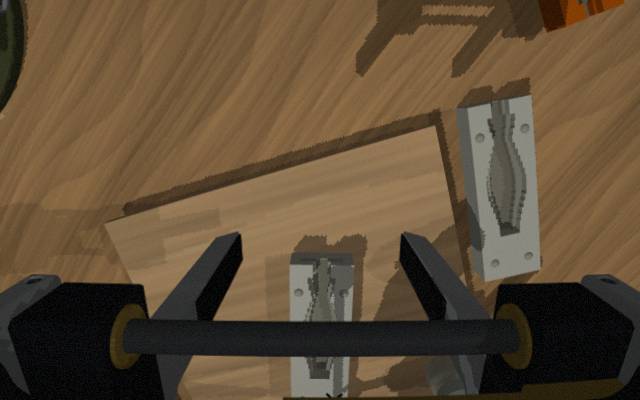

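>>> step_arm([
  {"x":0.02,"y":0,"z":-0.02,"ax":0,"ay":-7,"az":0,"claw":0.09},
  {"x":0.02,"y":0,"z":-0.02,"ax":0,"ay":-7,"az":0,"claw":0.09},
  {"x":0,"y":0,"z":-0.02,"ax":0,"ay":-7,"az":0,"claw":0.09},
  {"x":0,"y":0,"z":0,"ax":0,"ay":0,"az":0,"claw":0.09},
  {"x":0,"y":0,"z":0,"ax":0,"ay":0,"az":0,"claw":0.09},
])

```text
time_s: 5.87
ee_pos: [0.4205, 0.1584, 0.2367]
eef_rot: [3.142, 0.378, 2.222]
force: [0.3, 0.6, -1.2]
grip_width: 0.0899
```

```bash
python3 - <<'E'
from h import *
go([.5,.05,.2],2.2326)
for n in ["wrist","top"]:
    p,d=vision.camera(n); cv2.imwrite(f"pics/{n}6.png",p[:,:,::-1])
E
```

```text
t 5.87 pos [0.4205 0.1584 0.2367] rot [3.1416 0.3775 2.222 ] F [ 0.3  0.6 -1.2] w 0.0899
tool shift mm [-111.4   -2.5   83.6]
turn deg [-0.11 21.63 -0.6 ]
```

View pics/wrist6.png

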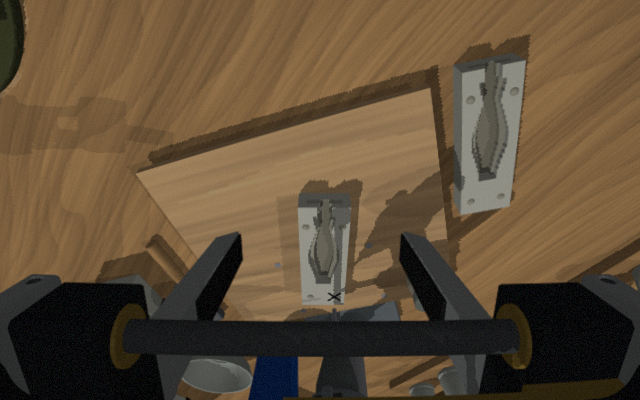

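```bash
python3 - <<'E'
from h import *
i=cv2.imread("pics/wrist6.png");crop(i,295,270,375,325,10,"pics/w6c.png")
c=cam("wrist",ctrl.get_obs())
x=atz(c,334,296.3,.056);print(x,"tip exp",proj(c,[x[0],x[1],.078]))
E
```

```text
[ 0.61087038 -0.05564999  0.056     ] tip exp [334.48857578 308.68644576]
```

View pics/w6c.png

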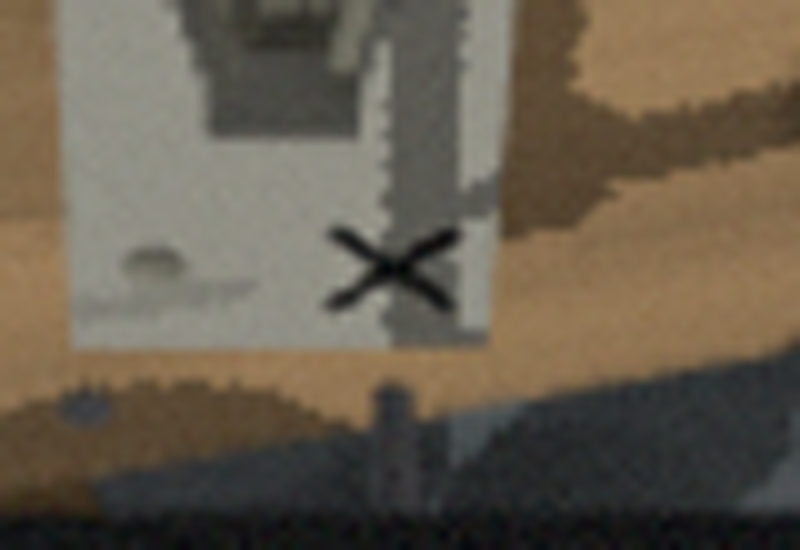

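>>> step_arm([
  {"x":0,"y":0,"z":-0.03,"ax":0,"ay":7,"az":0,"claw":0.05},
  {"x":0,"y":0,"z":-0.035,"ax":0,"ay":7,"az":0,"claw":0},
  {"x":0,"y":0,"z":-0.035,"ax":0,"ay":7,"az":0,"claw":0},
  {"x":0,"y":0,"z":-0.03,"ax":0,"ay":0,"az":-7,"claw":0},
  {"x":0,"y":0,"z":0,"ax":0,"ay":0,"az":-7,"claw":0},
])

```text
time_s: 6.38
ee_pos: [0.4082, 0.1738, 0.3626]
eef_rot: [-3.138, -0.016, 2.468]
force: [0.4, 0.1, 0.5]
grip_width: 0.06
```

>>> step_arm([
  {"x":0,"y":0,"z":0,"ax":0,"ay":0,"az":-7,"claw":0},
  {"x":0,"y":0,"z":0,"ax":0,"ay":0,"az":-7,"claw":0},
  {"x":0,"y":0,"z":0,"ax":0,"ay":0,"az":-7,"claw":0},
  {"x":0,"y":0,"z":0,"ax":0,"ay":0,"az":-7,"claw":0},
  {"x":0,"y":0,"z":0,"ax":0,"ay":0,"az":-7,"claw":0},
])

```text
time_s: 6.8
ee_pos: [0.4137, 0.1676, 0.3603]
eef_rot: [3.126, -0.022, 3.094]
force: [-0.0, -0.1, -0.2]
grip_width: 0.0269
```

>>> step_arm([
  {"x":0,"y":0,"z":0,"ax":0,"ay":0,"az":-7,"claw":0},
  {"x":0,"y":0,"z":0,"ax":0,"ay":0,"az":-7,"claw":0},
  {"x":0,"y":0,"z":0,"ax":0,"ay":0,"az":-7,"claw":0},
  {"x":0,"y":0,"z":0,"ax":0,"ay":0,"az":0,"claw":0},
])

```text
time_s: 7.13
ee_pos: [0.4173, 0.163, 0.3564]
eef_rot: [3.11, -0.02, -2.81]
force: [0.4, -0.9, 1.5]
grip_width: 0.0014
```

```bash
python3 - <<'E'
from h import *
go([.5195,-.133,.365],3.48)
print(ctrl.get_obs()["qpos"].round(2))
E
```

```text
t 7.13 pos [0.4173 0.163  0.3564] rot [ 3.1101 -0.0203 -2.8096] F [ 0.4 -0.9  1.5] w 0.0014
tool shift mm [   0.  -312.7  -18.4]
turn deg [ 1.81 -1.16 -0.38]
[ 0.27  0.01  1.51  0.03  1.64 -1.63]
```

>>> step_arm([
  {"x":0,"y":-0.038,"z":-0.01,"ax":1.8,"ay":-1.1,"az":0,"claw":0},
  {"x":0,"y":-0.038,"z":-0.008,"ax":0,"ay":0,"az":0,"claw":0},
  {"x":0,"y":-0.038,"z":0,"ax":0,"ay":0,"az":0,"claw":0},
  {"x":0,"y":-0.038,"z":0,"ax":0,"ay":0,"az":0,"claw":0},
  {"x":0,"y":-0.038,"z":0,"ax":0,"ay":0,"az":0,"claw":0},
])

```text
time_s: 7.55
ee_pos: [0.4804, -0.0242, 0.37]
eef_rot: [3.134, -0.003, -2.828]
force: [1.7, 0.9, -0.2]
grip_width: 0.0007
```

```bash
python3 - <<'E'
from h import *
go([.5195,-.133,.365],3.48)
E
```

```text
t 7.55 pos [ 0.4804 -0.0242  0.37  ] rot [ 3.1344 -0.0035 -2.828 ] F [ 1.7  0.9 -0.2] w 0.0007
tool shift mm [  -3.6 -115.6    4.2]
turn deg [ 0.41 -0.19 -1.42]
```

>>> step_arm([
  {"x":-0.001,"y":-0.036,"z":0,"ax":0.4,"ay":0,"az":-1,"claw":0},
  {"x":-0.001,"y":-0.036,"z":0,"ax":0,"ay":0,"az":0,"claw":0},
  {"x":-0.001,"y":-0.028,"z":0,"ax":0,"ay":0,"az":0,"claw":0},
  {"x":0,"y":0,"z":0,"ax":0,"ay":0,"az":0,"claw":0},
])

```text
time_s: 7.88
ee_pos: [0.5161, -0.1337, 0.3652]
eef_rot: [3.134, -0.006, -2.839]
force: [0.3, -0.2, -1.0]
grip_width: 0.0006
```

```bash
python3 - <<'E'
from h import *
go([.5195,-.133,.335],3.48)
for n in ["scene","wrist"]:
    p,d=vision.camera(n); cv2.imwrite(f"pics/{n}7.png",p[:,:,::-1])
i=cv2.imread("pics/scene7.png");crop(i,160,60,360,260,3,"pics/s7.png")
E
```

```text
t 7.88 pos [ 0.5161 -0.1337  0.3652] rot [ 3.1343 -0.0055 -2.8388] F [ 0.3 -0.2 -1. ] w 0.0006
tool shift mm [-3.6 -0.5 30.2]
turn deg [ 0.42 -0.31 -2.04]
```

View pics/s7.png

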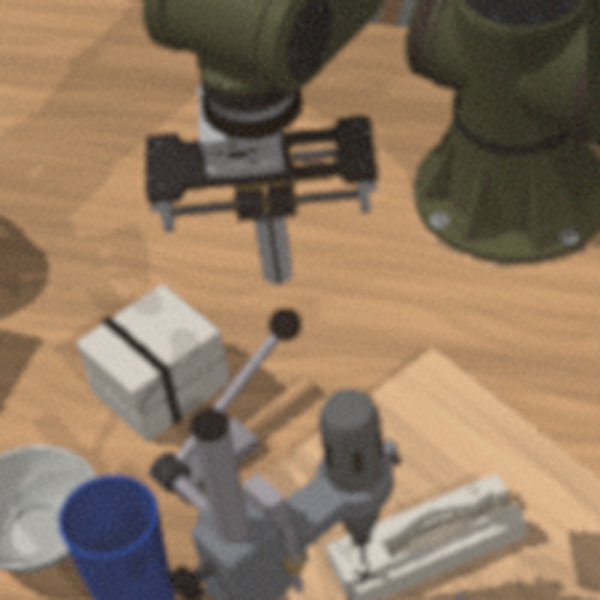

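View pics/wrist7.png

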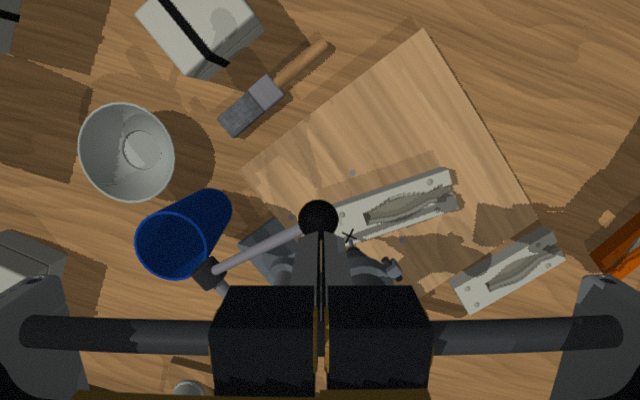

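>>> step_arm([
  {"x":-0.003,"y":-0.0,"z":0.02,"ax":0.4,"ay":-0.3,"az":-2,"claw":0},
  {"x":0,"y":0,"z":0.01,"ax":0,"ay":0,"az":0,"claw":0},
  {"x":0,"y":0,"z":0,"ax":0,"ay":0,"az":0,"claw":0},
])

```text
time_s: 8.23
ee_pos: [0.5178, -0.1284, 0.335]
eef_rot: [3.14, 0.002, -2.807]
force: [-0.1, 0.8, 0.4]
grip_width: 0.0003
```

```bash
cat >> h.py <<'E'
def lever(q,press=0.,k0=(.5195,-.133)):
    th=np.radians(30)-q; f=.165*np.cos(th)-.1429
    w=np.array([k0[0]-.814*f,k0[1]+.581*f,.225+.165*np.sin(th)+.015-press])
    print("q",q,w.round(4)); go(w,3.48)
E
python3 -c "
from h import *
lever(0);lever(.25)"
```

```text
q 0 [ 0.5195 -0.133   0.3225]
t 8.23 pos [ 0.5178 -0.1284  0.335 ] rot [ 3.1399e+00  2.3000e-03 -2.8068e+00] F [-0.1  0.8  0.4] w 0.0003
tool shift mm [-0.  -4.9 12.5]
turn deg [ 0.1   0.13 -0.21]
q 0.25 [ 0.5065 -0.1237  0.2846]
t 8.23 pos [ 0.5178 -0.1284  0.335 ] rot [ 3.1399e+00  2.3000e-03 -2.8068e+00] F [-0.1  0.8  0.4] w 0.0003
tool shift mm [ 9.3  8.  50.4]
turn deg [ 0.1   0.13 -0.21]
```

>>> step_arm([
  {"x":0,"y":-0.004,"z":0.006,"ax":0,"ay":0,"az":0,"claw":0},
  {"x":0,"y":0,"z":0.006,"ax":0,"ay":0,"az":0,"claw":0},
  {"x":0.004,"y":0.004,"z":0.01,"ax":0,"ay":0,"az":0,"claw":0},
])

```text
time_s: 8.48
ee_pos: [0.5147, -0.1285, 0.3147]
eef_rot: [3.141, 0.006, -2.809]
force: [0.3, 2.3, 3.1]
grip_width: 0.0003
```

```bash
python3 -c "
from h import *
lever(.1);lever(.25)"
```

```text
q 0.1 [ 0.5134 -0.1286  0.3078]
t 8.48 pos [ 0.5147 -0.1285  0.3147] rot [ 3.1408  0.0059 -2.8086] F [0.3 2.3 3.1] w 0.0003
tool shift mm [1.4 0.3 6.9]
turn deg [ 0.04  0.34 -0.31]
q 0.25 [ 0.5065 -0.1237  0.2846]
t 8.48 pos [ 0.5147 -0.1285  0.3147] rot [ 3.1408  0.0059 -2.8086] F [0.3 2.3 3.1] w 0.0003
tool shift mm [ 6.4  7.1 30.1]
turn deg [ 0.04  0.34 -0.31]
```

>>> step_arm([
  {"x":0.003,"y":0.002,"z":0.011,"ax":0,"ay":0.3,"az":0,"claw":0},
  {"x":0.002,"y":0.002,"z":0.011,"ax":0,"ay":0,"az":0,"claw":0},
  {"x":0.002,"y":0.002,"z":0.011,"ax":0,"ay":0,"az":0,"claw":0},
])

```text
time_s: 8.73
ee_pos: [0.5059, -0.1233, 0.2828]
eef_rot: [3.141, 0.004, -2.81]
force: [-1.9, 1.8, 3.8]
grip_width: 0.0005
```

```bash
python3 -c "
from h import *
lever(.25);lever(.5)"
```

```text
q 0.25 [ 0.5065 -0.1237  0.2846]
t 8.73 pos [ 0.5059 -0.1233  0.2828] rot [ 3.1413  0.0041 -2.8097] F [-1.9  1.8  3.8] w 0.0005
tool shift mm [-0.4 -0.6 -1.8]
turn deg [ 0.02  0.24 -0.37]
q 0.5 [ 0.5015 -0.1202  0.2439]
t 8.73 pos [ 0.5059 -0.1233  0.2828] rot [ 3.1413  0.0041 -2.8097] F [-1.9  1.8  3.8] w 0.0005
tool shift mm [ 3.3  4.4 38.9]
turn deg [ 0.02  0.24 -0.37]
```

>>> step_arm([
  {"x":0.001,"y":0.001,"z":0.012,"ax":0,"ay":0.2,"az":-0.3,"claw":0},
  {"x":0.001,"y":0.001,"z":0.013,"ax":0,"ay":0,"az":0,"claw":0},
  {"x":0.001,"y":0.001,"z":0.013,"ax":0,"ay":0,"az":0,"claw":0},
])

```text
time_s: 8.98
ee_pos: [0.5019, -0.1203, 0.2448]
eef_rot: [-3.141, 0.003, -2.804]
force: [-1.9, 2.4, 4.1]
grip_width: 0.0007
```

```bash
python3 -c "
from h import *
lever(.5);lever(.75)"
```

```text
q 0.5 [ 0.5015 -0.1202  0.2439]
t 8.98 pos [ 0.5019 -0.1203  0.2448] rot [-3.1409e+00  3.0000e-03 -2.8043e+00] F [-1.9  2.4  4.1] w 0.0007
tool shift mm [0.3 0.2 0.9]
turn deg [-0.04  0.17 -0.06]
q 0.75 [ 0.5049 -0.1226  0.203 ]
t 8.98 pos [ 0.5019 -0.1203  0.2448] rot [-3.1409e+00  3.0000e-03 -2.8043e+00] F [-1.9  2.4  4.1] w 0.0007
tool shift mm [-1.9 -3.2 41.9]
turn deg [-0.04  0.17 -0.06]
```

>>> step_arm([
  {"x":0,"y":0,"z":0.013,"ax":0,"ay":0,"az":0,"claw":0},
  {"x":-0.001,"y":-0.001,"z":0.014,"ax":0,"ay":0,"az":0,"claw":0},
  {"x":-0.001,"y":-0.001,"z":0.014,"ax":0,"ay":0,"az":0,"claw":0},
])

```text
time_s: 9.23
ee_pos: [0.5043, -0.1209, 0.2028]
eef_rot: [-3.14, 0.004, -2.804]
force: [-0.9, -1.8, 5.2]
grip_width: 0.0002
```

```bash
python3 -c "
from h import *
lever(.75);lever(1,.001)
p,d=vision.camera('scene'); cv2.imwrite('pics/s8.png',p[:,:,::-1]);crop(p[:,:,::-1],160,80,360,280,3,'pics/s8c.png')"
```

```text
q 0.75 [ 0.5049 -0.1226  0.203 ]
t 9.23 pos [ 0.5043 -0.1209  0.2028] rot [-3.1398  0.0039 -2.8042] F [-0.9 -1.8  5.2] w 0.0002
tool shift mm [ 0.  -1.8 -0.1]
turn deg [-0.11  0.23 -0.06]
q 1 [ 0.5165 -0.1308  0.1633]
t 9.23 pos [ 0.5043 -0.1209  0.2028] rot [-3.1398  0.0039 -2.8042] F [-0.9 -1.8  5.2] w 0.0002
tool shift mm [ -8.  -13.3  39.6]
turn deg [-0.11  0.23 -0.06]
```

View pics/s8c.png

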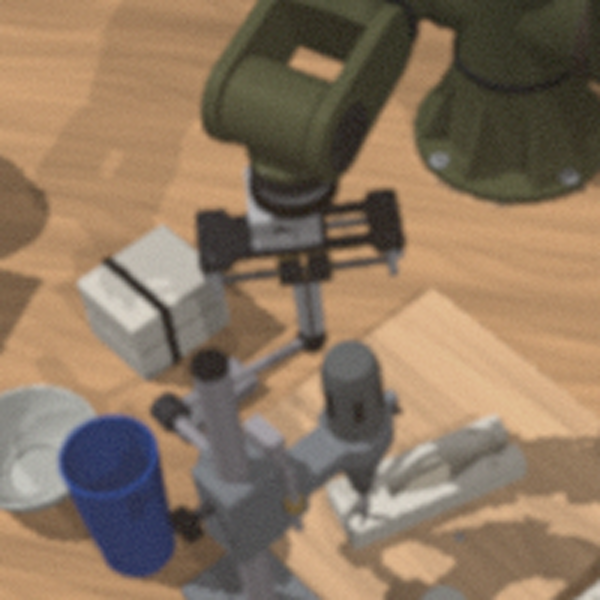

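>>> step_arm([
  {"x":-0.002,"y":-0.004,"z":0.011,"ax":0,"ay":0.2,"az":0,"claw":0},
  {"x":-0.002,"y":-0.004,"z":0.012,"ax":0,"ay":0,"az":0,"claw":0},
  {"x":-0.002,"y":-0.004,"z":0.012,"ax":0,"ay":0,"az":0,"claw":0},
])

```text
time_s: 9.53
ee_pos: [0.5148, -0.1296, 0.1664]
eef_rot: [-3.14, 0.002, -2.804]
force: [0.1, 2.5, 5.0]
grip_width: 0.0002
```

```bash
python3 -c "
from h import *
lever(1,.001)"
```

```text
q 1 [ 0.5165 -0.1308  0.1633]
t 9.53 pos [ 0.5148 -0.1296  0.1664] rot [-3.1402e+00  1.8000e-03 -2.8039e+00] F [0.1 2.5 5. ] w 0.0002
tool shift mm [-1.1 -1.7  3. ]
turn deg [-0.08  0.1  -0.04]
```

>>> step_arm([
  {"x":0,"y":-0.001,"z":0.003,"ax":0,"ay":0,"az":0,"claw":0},
  {"x":0,"y":0,"z":0.003,"ax":0,"ay":0,"az":0,"claw":0},
  {"x":0,"y":0,"z":0.002,"ax":0,"ay":0,"az":0,"claw":0},
])

```text
time_s: 9.78
ee_pos: [0.5161, -0.1304, 0.1622]
eef_rot: [-3.141, 0.004, -2.804]
force: [-21.6, 7.7, 36.1]
grip_width: 0.0006
```

```bash
python3 -c "
from h import *
lever(1,.001)
p,d=vision.camera('scene'); cv2.imwrite('pics/s9.png',p[:,:,::-1]);crop(p[:,:,::-1],240,210,310,262,11,'pics/s9c.png')"
```

```text
q 1 [ 0.5165 -0.1308  0.1633]
t 9.78 pos [ 0.5161 -0.1304  0.1622] rot [-3.1406  0.0038 -2.804 ] F [-21.6   7.7  36.1] w 0.0006
tool shift mm [-0.2 -0.6 -1.1]
turn deg [-0.06  0.22 -0.04]
```

View pics/s9c.png

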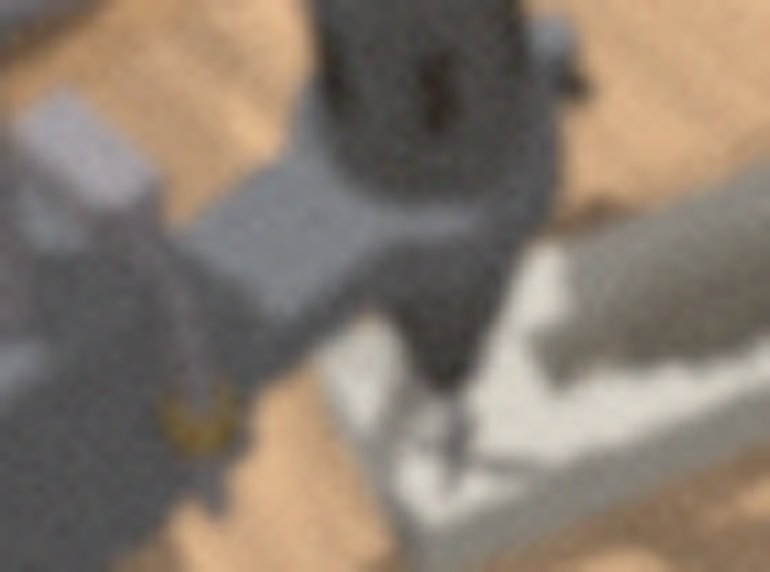

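>>> step_arm([
  {"x":0,"y":0,"z":-0.004,"ax":0,"ay":0,"az":0,"claw":0},
  {"x":0.002,"y":0.004,"z":-0.012,"ax":0,"ay":0,"az":0,"claw":0},
  {"x":0.002,"y":0.004,"z":-0.014,"ax":0,"ay":0,"az":0,"claw":0},
  {"x":0.002,"y":0.003,"z":-0.014,"ax":0,"ay":0,"az":0,"claw":0},
  {"x":0.001,"y":0.001,"z":-0.014,"ax":0,"ay":0,"az":0,"claw":0},
])

```text
time_s: 10.25
ee_pos: [0.5059, -0.1228, 0.2224]
eef_rot: [-3.137, 0.005, -2.805]
force: [1.6, 0.6, 2.3]
grip_width: 0.0005
```

```bash
python3 -c "
from h import *
lever(.5);lever(.25);lever(0)"
```

```text
q 0.5 [ 0.5015 -0.1202  0.2439]
t 10.25 pos [ 0.5059 -0.1228  0.2224] rot [-3.1375  0.0049 -2.805 ] F [1.6 0.6 2.3] w 0.0005
tool shift mm [  3.1   3.8 -21.5]
turn deg [-0.24  0.28 -0.11]
q 0.25 [ 0.5065 -0.1237  0.2846]
t 10.25 pos [ 0.5059 -0.1228  0.2224] rot [-3.1375  0.0049 -2.805 ] F [1.6 0.6 2.3] w 0.0005
tool shift mm [ -0.6  -1.4 -62.2]
turn deg [-0.24  0.28 -0.11]
q 0 [ 0.5195 -0.133   0.3225]
t 10.25 pos [ 0.5059 -0.1228  0.2224] rot [-3.1375  0.0049 -2.805 ] F [1.6 0.6 2.3] w 0.0005
tool shift mm [ -10.   -14.6 -100. ]
turn deg [-0.24  0.28 -0.11]
```

>>> step_arm([
  {"x":0.001,"y":0.002,"z":-0.02,"ax":0,"ay":0,"az":0,"claw":0},
  {"x":0,"y":0,"z":-0.02,"ax":0,"ay":0,"az":0,"claw":0},
  {"x":-0.001,"y":-0.002,"z":-0.02,"ax":0,"ay":0,"az":0,"claw":0},
  {"x":-0.004,"y":-0.005,"z":-0.02,"ax":0,"ay":0,"az":0,"claw":0},
  {"x":-0.004,"y":-0.006,"z":-0.02,"ax":0,"ay":0,"az":0,"claw":0},
])

```text
time_s: 10.67
ee_pos: [0.5168, -0.1312, 0.3261]
eef_rot: [-3.135, 0.006, -2.806]
force: [0.5, 0.7, -0.0]
grip_width: 0.0006
```

>>> step_arm([
  {"x":0,"y":0,"z":-0.02,"ax":0,"ay":0,"az":0,"claw":0},
  {"x":0,"y":0,"z":-0.03,"ax":0,"ay":0,"az":0,"claw":0},
  {"x":0,"y":0,"z":-0.03,"ax":0,"ay":0,"az":0,"claw":0},
  {"x":0,"y":0,"z":0,"ax":0,"ay":0,"az":0,"claw":0},
  {"x":0,"y":0,"z":0,"ax":0,"ay":0,"az":0,"claw":0},
])

```text
time_s: 11.08
ee_pos: [0.518, -0.1329, 0.4116]
eef_rot: [-3.131, 0.009, -2.807]
force: [0.6, -0.0, -0.9]
grip_width: 0.0003
```

```bash
python3 - <<'E'
from h import *
go([.5,0,.3])
p,d=vision.camera('scene'); cv2.imwrite('pics/s10.png',p[:,:,::-1]);crop(p[:,:,::-1],160,80,360,280,3,'pics/s10c.png')
crop(p[:,:,::-1],260,228,306,264,16,"pics/s10d.png")
E
```

```text
t 11.08 pos [ 0.518  -0.1329  0.4116] rot [-3.1315  0.0089 -2.8073] F [ 0.6 -0.  -0.9] w 0.0003
tool shift mm [-25.6 132.5 110.5]
```

View pics/s10c.png

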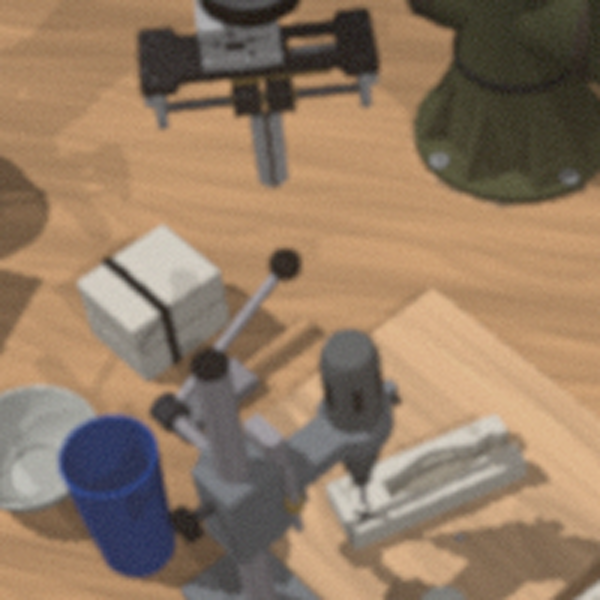

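View pics/s10d.png

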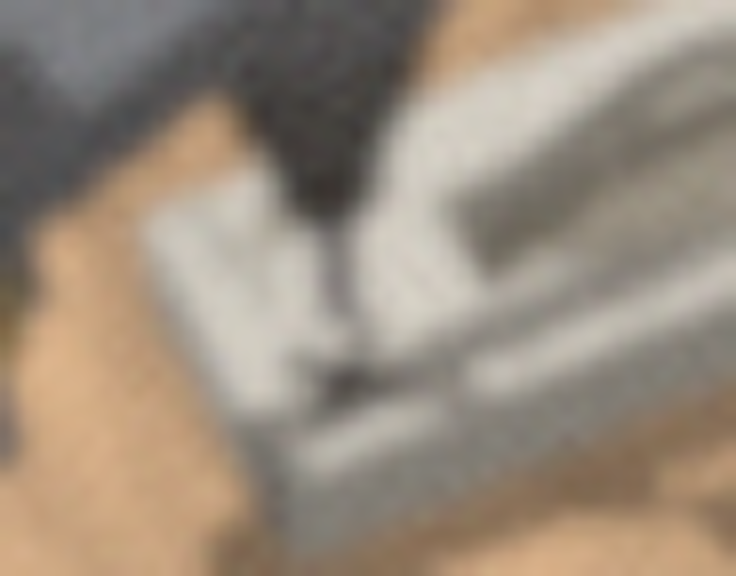

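The lever is back up, the mould hasn't moved and the gripper is well clear, so I'm handing in.

```bash
python3 -c "
from station import ticket
print(ticket.hand_in())"
```

```text
the job is handed in; nothing more can be done
None
```

The job is done and handed in at about 11 s, well inside the 64 s. No verdict came back.

- **Mould:** I gripped it across its width, slid it about 92 mm flat along the board without lifting, and let go. The scene and wrist cameras both put the cross within about 2 mm of the point under the bit, against the 5 mm allowed. The two views differed by 1–2 mm, which is about the camera calibration error.
- **Lever:** I pushed the knob down along its arc with shut fingers until it hit the stop. The last picture at the stop shows the bit coming down on the cross. The wrist force there was about 43 N in total, below the 120 N limit. It came through the fingertips, not the gripper body.
- **End state:** I followed the lever back up, and the knob is at its rest position again. The cross is at the same pixel as before the push. The gripper is about 90 mm above the knob, touching nothing. The other things look unmoved in the last scene picture; I checked that by eye only, and that crop leaves out the other half and most of the key jar.

During the release the tool drifted about 3 mm before the fingers were fully open. The pictures showed the mould moved by less than about 1 mm.

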